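# Take the slack out of a model aircraft's rudder

### The arm

A 6-joint arm with a two-finger parallel gripper is mounted at the origin on the work surface. World frame = base frame: x ahead of the robot, y to its left, z up, the work surface at z = 0. Lengths are in m, angles in rad, forces in N, time in s.
With the tool pointing down it reaches from about 0.3 to 0.825 m from the base axis. Payload 5.4 kg.
Tool frame: the origin (TCP) lies at the very end of the fingers, on their centre line; the grasp point (between the pads) lies 19 mm behind it; z points along the fingers, y is the line along which they close (so a half turn about z gives the same grasp; the last joint's range is limited). The gripper opens to 92 mm and grips with 3 to 60 N. Pads are 20 mm wide; open, the fingers measure 128 mm over their backs; the gripper's body (75 mm by 189 mm) begins 69 mm behind the grasp point.
Start: joints at [1.01, 0.158, 1.597, -0, 1.386, -0.21], TCP at [0.198, 0.54, 0.215] pointing down, gripper open.
Joint ranges: [-2.91, 2.91], [-0.94, 2.29], [0.18, 2.7], [-1.29, 4.43], [0.17, 2.64], [-3, 3]. Speed limits (rad/s): [2.57, 2.57, 3.14, 3.14, 3.14, 3.14].

### API

Orientations are given as a rotation vector (axis times angle).
In Python, from rig import manip gives the robot as it stands. The module is installed in compiled form; this text tells all that it offers.
- The arm moves only by the tool step_arm, never from a script. Its argument "targets" is a list of rows, each an object of numbers: "dx", "dy", "dz": the shift along the tool's x, y, z scaled (see below); "roll": the turn about the tool's z scaled (see below). In form: [{"dx": .., "dy": .., "dz": .., "roll": ..}, ...]. A call has 1 to 12 rows; each row is the pose to reach, as a shift and turn from the pose commanded when the call began, along the tool's axes at that moment, turning the shorter way round; what a row does not reach only later rows make up. The controller multiplies each number of a shift by 0.4 m and each number of a turn by 180 degrees. A row lasts 1/8 s, in which the tool goes at most 62.5 mm and 10.7 degrees, less where a joint would pass 70% of its speed; a pose out of reach is approached as far as the arm can. A call with a number of a shift or a turn outside -1 to 1 is refused whole. A call with a gripper value outside its range is refused whole. "fingers" is the opening, from -1 (shut) to 1 (fully open), set as the call begins (left out, the last holds). The fingers move at their own pace and stop on an object; "newtons" is the grip in N (left out, the last holds). Time passes only in rows, so rows that repeat a pose let the fingers close. It gives the time, the measured TCP pose, the force, the opening and the grip force at its end, in the units of the state.
- manip.get_obs(): the state, without advancing time (a new reading comes with each control period).
- manip.get_image(name): name is "side" or "top" or "wrist"; returns (picture, depth): 384x512x3 uint8, red, green, blue; 384x512 float32, m along the optical axis (not along the pixel's ray), 0 where there is no reading.
- manip.calibration(name): a dict with "camera_matrix" (3x3 intrinsics, pixels), "rvec" (rotation vector, rad) and "tvec" (3), from world to camera coordinates, as OpenCV has them; the wrist camera has in their place "mount" (4x4, takes a point from camera to tool coordinates, whose origin is the TCP and whose axes are the flange's). Camera axes: x right, y down, z forward; pixel columns grow to the right and rows downward; lengths in m; the calibration is good to about 2 mm. The wrist camera is an equidistant fisheye: a pixel r from the principal point sees the ray r / f radians off the axis. A picture is of the moment at which its call begins: read the wrist's pose just before it. calibration takes no time and is no camera call.
- manip.finish_job(): hands the job in; it is judged then, once.
The state is a dict: "time": time; "joint_pos": joint angles; "qd": joint speeds; "joint_efforts": joint torques, N m; "eef_pos": TCP position; "orientation": TCP orientation; "force": force on the tool from outside, world axes, zero at the start; "wrist_torque": the same for the moment, N m; "width": opening from 0.0 (shut) to 1.0 (fully open); "grip_force": force on a finger pad.
Only numpy, scipy, OpenCV 4.12 (cv2) and the standard library are available. Lean on these libraries where they do the work, as an engineer would, in place of code of your own. Each camera call takes 0.05 s, during which the arm holds its last target. There are 200 camera calls.

### The job

The red and white rudder of the model aircraft's tail flops about too loosely. Swing it gently with the closed fingertips to the robot's left until it resists and then to the right, to feel its free play; then push the yellow adjuster along the fuselage until the rudder's trailing edge has about 12 mm of free play in all, 6 mm each side, and prove it by wiggling the rudder to both stops again, left first, pressing a moment at each. Never force the rudder, and leave the other things on the table where they are.

Things in the scene. Friction and masses are not known exactly. Their poses are not given: they have to be found in the camera images.
- tail: Tail section of a large white model aircraft, fixed on a plywood cradle, 240 mm long, its yaw varies. Origin on the table below the rudder's upright hinge; +x forward along the fuselage, away from the robot; +y to the robot's left. Fuselage spine 88 (fin) to 103 mm (front) above the table. White tailplane 250 mm wide at z = 62 mm, x = -6 to 72 mm.
- fin_top (a point): Middle of the fixed white fin's top edge, 175 mm above the table. The fin stands on the spine ahead of the hinge, 12 mm thick, from x = 6 mm to x = 64 (root) or 52 mm (top) in the tail's frame.
- rudder: Rudder: flat upright panel, 10 mm thick, red with a white band, hinged at the tail's origin (its own origin too) and reaching back towards the robot, x = -3 to -95 mm, z = 60 to 175 mm. Yaw equal to the tail's = dead centre. It swings almost freely, stays where left, and meets a concealed springy stop on each side, both equally far from dead centre (11 to 34 mm at the trailing edge at first).
- rudder_edge (a point): Point on the rudder's trailing edge, 95 mm behind the hinge, 150 mm above the table. Its y in the tail's frame is the swing left (+) or right (-); free play in all = its difference between the stops. Pushing 70 mm behind the hinge, 2 to 4 N is ample to feel a stop and moves the edge only about 1 mm past first contact; the stop bears 1.3 to 1.6 times that push.
- adjuster: Yellow upright paddle on the spine ahead of the fin, 12 mm (along x) by 26 by 66 mm. Origin in its middle at table height. Slides along the tail's x from 115 to 170 mm (starts at 115 to 123), stays where left, needs about 7 N. It carries a hidden tapered fork round the rudder's tiller pin, whose setting differs each time, so how far it must go cannot be seen.
- adjuster_top (a point): Centre of the yellow paddle's top, 155 mm above the table. Pushed forward (away from fin and robot) it tightens: each mm takes about 0.6 mm off the trailing edge's play on each side. Pushed back it loosens. Too far forward it jams the rudder.
- bottle: Clear drink bottle with yellow label, 64 mm diameter, 200 mm tall, origin under its centre. Bystander.
- cup_a: White paper cup, 74 mm diameter, 85 mm tall, origin under its centre. Bystander.
- cup_b: White paper cup, 74 mm diameter, 85 mm tall, origin under its centre. Bystander.
- paint_jar: Small red paint jar, 48 mm diameter, 55 mm tall, left of the fuselage. Origin under its centre. Bystander.
- tape: Blue roll of tape lying flat, 90 mm diameter, 20 mm high, right of the fuselage. Origin under its centre. Bystander.
- sanding_block: Cork sanding block, 90 x 45 x 28 mm, right of the fuselage's front. Origin under its centre. Bystander.
- screwdriver: Orange-handled screwdriver lying flat, 170 mm long. Bystander.

How it is judged:
By the outcome, as a careful person would: the job done as asked, in the order asked, and still so for the second after the job is handed in, with the robot touching nothing.
It also fails if it takes over 72 s, if anything falls off the work surface, if the arm or the gripper's body presses on something with over 40 N, if the wrist force passes 120 N, or if a joint passes its speed limit or range.

## Working session

There is one attempt and no reset: what is moved stays moved. The work goes in short steps, Python scripts to look and compute and a tool call to move; the robot and the scene stay as the last step left them, time stands still between calls to the robot, and variables do not carry over. Pictures are saved under pics/ and viewed, at most 10 in all, crops included, and the job is handed in when it is done.

Besides the shell and the picture viewer there is one more tool, called after "Request:" as name(argument=value, ...), one argument or row to a line, values as JSON. step_arm: Moves the arm, as the interface text tells. Its arguments: {"type":"object","properties":{"targets":{"type":"array"},"fingers":{"type":"number"},"newtons":{"type":"number"}},"required":["targets"]}

```bash
mkdir -p pics
cat > h.py <<'E'
import numpy as np, cv2
from scipy.spatial.transform import Rotation as R
from rig import manip
def cast(name,uv,z):
    c=manip.calibration(name);K=np.array(c["camera_matrix"]);Rm=R.from_rotvec(np.ravel(c["rvec"])).as_matrix();t=np.ravel(c["tvec"])
    o=-Rm.T@t; uv=np.atleast_2d(uv).astype(float)
    d=(Rm.T@np.linalg.inv(K)@np.c_[uv,np.ones(len(uv))].T).T
    return o+d*((z-o[2])/d[:,2])[:,None]
def cloud(name,dep):
    c=manip.calibration(name);K=np.array(c["camera_matrix"]);Rm=R.from_rotvec(np.ravel(c["rvec"])).as_matrix();t=np.ravel(c["tvec"])
    v,u=np.mgrid[:384,:512]
    p=np.stack([(u-K[0,2])/K[0,0]*dep,(v-K[1,2])/K[1,1]*dep,dep],-1)
    return (p-t)@Rm
E
python3 - <<'E'
from h import *
o=manip.get_obs();print(o)
ims=[]
for n in("top","side"):
    p,d=manip.get_image(n);cv2.imwrite(f"pics/{n}0.png",p[:,:,::-1]);np.savez(f"{n}0",p=p,d=d)
    c=manip.calibration(n);Rm=R.from_rotvec(np.ravel(c["rvec"])).as_matrix();print(n,c["camera_matrix"],-Rm.T@np.ravel(c["tvec"]),Rm)
E
```

```text
{'time': 0.0, 'joint_pos': array([ 1.00989628e+00,  1.59057047e-01,  1.59822033e+00, -2.61217432e-05,
        1.38618858e+00, -2.10085306e-01]), 'qd': array([-0.00035911,  0.00146345,  0.00083418, -0.00074158,  0.00113359,
       -0.00064953]), 'joint_efforts': array([-4.84160296e-05, -3.85597372e+01, -3.22092891e+01,  6.99164509e-02,
        3.84634465e-02, -1.53300207e-04]), 'eef_pos': array([0.19728705, 0.5394315 , 0.21362039]), 'orientation': array([-5.48110613e-01, -3.09271656e+00,  2.74120560e-03]), 'force': array([0.34330004, 0.07819392, 0.66940036]), 'wrist_torque': array([ 0.02163389, -0.01724494,  0.00816841]), 'grip_force': 0.0, 'width': 0.9994050649196407}
top [[450.89222127   0.         256.63099179]
 [  0.         450.89222127 193.22798324]
 [  0.           0.           1.        ]] [0.51840734 0.01796497 1.31425068] [[-0.00790248 -0.99978149  0.01935268]
 [-0.99802421  0.00667928 -0.06247444]
 [ 0.06233152 -0.01980815 -0.99785892]]
side [[403.72911658   0.         251.14068157]
 [  0.         403.72911658 197.05720131]
 [  0.           0.           1.        ]] [ 0.05229805 -0.69269524  0.80842083] [[ 0.79338241 -0.60861861 -0.01130191]
 [-0.38862234 -0.49213483 -0.77895827]
 [ 0.46852644  0.62240397 -0.62697391]]
```

View pics/top0.png

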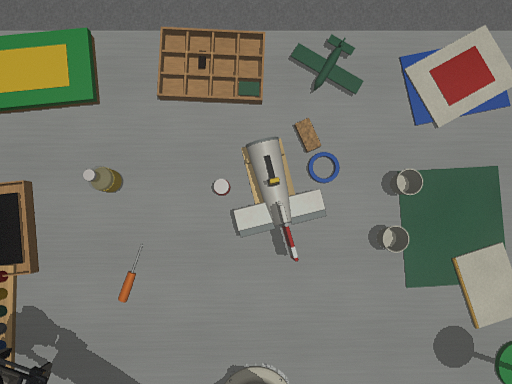

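View pics/side0.png

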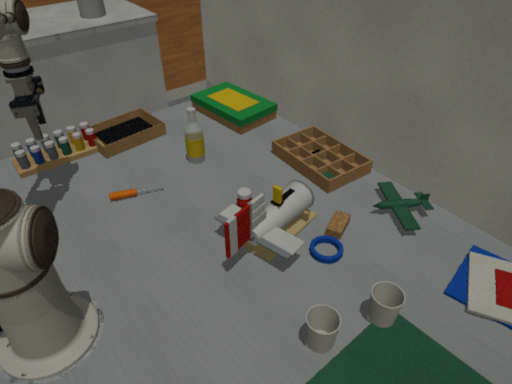

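The top view shows the tail at about (270,190), the yellow adjuster at (273,181), the fin at (282,212), the red rudder from (286,226) to (296,260), the paint jar at (221,187) and the tape at (323,167). The side view shows the rudder at (238,230) and the paddle at (278,193). Next I'll measure these.

```bash
cat > m.py <<'E'
from h import *
def masks(p):
    h=cv2.cvtColor(p,cv2.COLOR_RGB2HSV);H,S,V=[h[...,i].astype(int) for i in range(3)]
    return dict(red=((H<8)|(H>172))&(S>130)&(V>60), yel=(H>20)&(H<35)&(S>150)&(V>110), white=(S<40)&(V>150))
E
python3 - <<'E'
from m import *
f=np.load("top0.npz");p,d=f["p"],f["d"];P=cloud("top",d);M=masks(p)
box=np.zeros((384,512),bool);box[130:275,228:335]=1
for k in("red","yel"):
    m=M[k]&box;v,u=np.nonzero(m);Q=P[m];print(k,m.sum(),u.min(),u.max(),v.min(),v.max(),Q.min(0).round(3),Q.max(0).round(3),Q.mean(0).round(3))
m=M["yel"]&box&(P[...,2]>.145);Q=P[m];print("adj top",Q.mean(0).round(4),len(Q))
# rudder/fin top: points z>0.165
m=box&(P[...,2]>.165)&(P[...,2]<.19);v,u=np.nonzero(m);T=cast("top",np.c_[u,v],.175)
iy=np.argsort(T[:,0])
for x0 in np.arange(T[:,0].min(),T[:,0].max(),.01):
    s=(T[:,0]>=x0)&(T[:,0]<x0+.01);print(round(x0+.005,3),T[s,1].mean().round(4),np.ptp(T[s,1]).round(3),s.sum(),p[v[s],u[s]].mean(0).astype(int))
# tailplane
m=box&(P[...,2]>.055)&(P[...,2]<.07);v,u=np.nonzero(m);T=cast("top",np.c_[u,v],.062)
print("tp",cv2.minAreaRect(T[:,:2].astype(np.float32)*1000))
# fuselage
m=box&(P[...,2]>.08)&(P[...,2]<.11);T=P[m];
for x0 in np.arange(T[:,0].min(),T[:,0].max(),.015):
    s=(T[:,0]>=x0)&(T[:,0]<x0+.015);print("fus",round(x0+.0075,3),((T[s,1].min()+T[s,1].max())/2).round(4),np.ptp(T[s,1]).round(3),T[s,2].max().round(3))
b=cv2.resize(p[130:275,215:340],None,fx=5,fy=4.1,interpolation=cv2.INTER_CUBIC);cv2.imwrite("pics/crop.png",b[:,:,::-1])
E
```

```text
red 83 228 297 185 260 [ 0.421 -0.105  0.023] [0.623 0.074 1.314] [ 0.482 -0.077  0.18 ]
yel 37 270 278 178 182 [ 0.619 -0.061  0.15 ] [ 0.63  -0.04   0.161] [ 0.625 -0.05   0.155]
adj top [ 0.6248 -0.0502  0.155 ] 37
0.423 -0.1014 0.008 16 [134  70  67]
0.433 -0.0991 0.01 18 [178 181 177]
0.443 -0.0963 0.013 18 [175 178 173]
0.453 -0.0932 0.01 18 [158 142 138]
0.463 -0.0905 0.01 17 [130  50  47]
0.473 -0.088 0.01 16 [133  53  50]
0.483 -0.0851 0.01 17 [133  53  50]
0.493 -0.0824 0.01 18 [131  52  49]
0.503 -0.0797 0.01 17 [130  65  61]
0.513 -0.0765 0.01 15 [133 135 131]
0.523 -0.0745 0.013 20 [165 165 156]
0.533 -0.0718 0.013 21 [161 160 152]
0.543 -0.0697 0.013 20 [165 164 156]
0.553 -0.0673 0.013 20 [165 164 156]
0.563 -0.0674 0.008 4 [147 146 138]
tp ((582.0892333984375, -39.32574462890625), (306.2154541015625, 253.53359985351562), 38.76307678222656)
fus 0.43 -0.0952 0.004 0.106
fus 0.445 -0.0907 0.004 0.105
fus 0.46 -0.0866 0.002 0.099
fus 0.475 -0.083 0.003 0.103
fus 0.49 -0.0787 0.003 0.108
fus 0.505 -0.0676 0.018 0.105
fus 0.52 -0.074 0.041 0.11
fus 0.535 -0.07 0.044 0.101
fus 0.55 -0.066 0.047 0.104
fus 0.565 -0.062 0.055 0.11
fus 0.58 -0.0595 0.06 0.097
fus 0.595 -0.0556 0.063 0.098
fus 0.61 -0.0543 0.066 0.11
fus 0.625 -0.0477 0.069 0.11
fus 0.64 -0.0436 0.072 0.11
fus 0.655 -0.0411 0.072 0.107
fus 0.67 -0.0384 0.072 0.109
fus 0.685 -0.0345 0.074 0.108
fus 0.7 -0.0318 0.08 0.106
fus 0.715 -0.0277 0.077 0.11
fus 0.73 -0.0251 0.083 0.109
fus 0.745 -0.0307 0.066 0.107
```

View pics/crop.png

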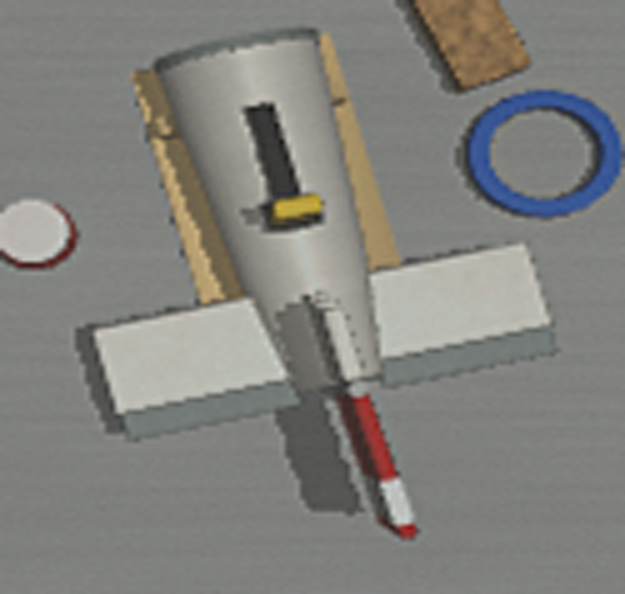

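The crop shows the rudder hinged at crop (355,388), its trailing edge at (408,532), and the paddle at (297,208). The measurements agree with the given sizes: yaw about 13.2°, hinge about (0.512, -0.077), paddle at x = 116 mm.

Request:
step_arm(
  targets=[
    {"dx": -0.595, "dy": -0.687, "dz": 0, "roll": -0.184},
    {"dx": -0.595, "dy": -0.687, "dz": 0, "roll": -0.184},
    {"dx": -0.595, "dy": -0.687, "dz": 0, "roll": -0.184},
    {"dx": -0.595, "dy": -0.687, "dz": 0, "roll": -0.184},
    {"dx": -0.595, "dy": -0.687, "dz": 0, "roll": -0.184},
    {"dx": -0.595, "dy": -0.687, "dz": 0, "roll": -0.184},
    {"dx": -0.595, "dy": -0.687, "dz": 0, "roll": -0.184},
  ],
  fingers=-1,
  newtons=10,
)

```text
time: 0.98
eef_pos: [0.3279, 0.1969, 0.2144]
orientation: [-0.344, 3.122, -0.001]
force: [-0.8, 0.6, 0.3]
width: 0.259
grip_force: 0.0
```

```bash
cat > t.py <<'E'
from m import *
import sys
yaw=np.radians(13.2);O=np.array([.5118,-.0768]);ex=np.array([np.cos(yaw),np.sin(yaw)]);ey=np.array([-ex[1],ex[0]])
def tail(p): q=np.asarray(p)[...,:2]-O; return np.stack([q@ex,q@ey],-1)*1000
def show():
    o=manip.get_obs();p=o["eef_pos"];Rm=R.from_rotvec(o["orientation"]).as_matrix()
    f=o["force"];print("t",round(o["time"],2),"tail",tail(p).round(2),"z",(p[2]*1000).round(1),"az_y",np.degrees(np.arctan2(Rm[1,1],Rm[0,1])).round(2),"tilt",Rm[2,:2].round(3),"F tail",(f[:2]@ex).round(2),(f[:2]@ey).round(2),f[2].round(2),"w",round(o["width"],2));return o,p,Rm
def to(x,y,z):
    o,p,Rm=show();w=np.r_[O+ex*x/1e3+ey*y/1e3,z/1e3];print("shift",(Rm.T@(w-p)/.4).round(4))
if __name__=="__main__":
    a=[float(s) for s in sys.argv[1:]]
    to(*a) if a else show()
E
python3 t.py -70 -50 210
```

```text
t 0.97 tail [-116.53  308.5 ] z 214.4 az_y 102.56 tilt [-0.    -0.001] F tail -0.61 0.81 0.34 w 0.26
shift [-0.1263 -0.8949  0.0116]
```

Request:
step_arm(
  targets=[
    {"dx": -0.126, "dy": -0.895, "dz": 0.01, "roll": -0.0035},
    {"dx": -0.126, "dy": -0.895, "dz": 0.01, "roll": -0.0035},
    {"dx": -0.126, "dy": -0.895, "dz": 0.01, "roll": -0.0035},
    {"dx": -0.126, "dy": -0.895, "dz": 0.01, "roll": -0.0035},
    {"dx": -0.126, "dy": -0.895, "dz": 0.01, "roll": -0.0035},
    {"dx": -0.126, "dy": -0.895, "dz": 0.01, "roll": -0.0035},
    {"dx": -0.126, "dy": -0.895, "dz": 0.16, "roll": -0.0035},
    {"dx": -0.126, "dy": -0.895, "dz": 0.16, "roll": -0.0035},
    {"dx": -0.126, "dy": -0.895, "dz": 0.16, "roll": -0.0035},
  ],
)

```text
time: 2.1
eef_pos: [0.4572, -0.1364, 0.1519]
orientation: [-0.376, 3.118, -0.001]
force: [0.3, -0.4, 0.1]
width: 0.007
grip_force: 0.0
```

```bash
python3 t.py -70 -26 150
python3 - <<'E'
from t import *
p,d=manip.get_image("wrist");cv2.imwrite("pics/w1.png",p[:,:,::-1]);print(manip.calibration("wrist"))
E
```

```text
t 2.1 tail [-66.76 -45.54] z 151.9 az_y 103.76 tilt [-0.001 -0.   ] F tail 0.22 -0.44 0.07 w 0.01
shift [0.0076 0.0489 0.0047]
{'camera_matrix': array([[297.31863964,   0.        , 250.87360421],
       [  0.        , 297.31863964, 191.16322773],
       [  0.        ,   0.        ,   1.        ]]), 'mount': array([[ 1.54484689e-04, -9.64593260e-01, -2.63741956e-01,
         7.40258033e-02],
       [ 9.99999643e-01,  3.68179593e-04, -7.60815316e-04,
         5.59745203e-04],
       [ 8.30981732e-04, -2.63741745e-01,  9.64592972e-01,
        -1.69229419e-01],
       [ 0.00000000e+00,  0.00000000e+00,  0.00000000e+00,
         1.00000000e+00]])}
```

View pics/w1.png

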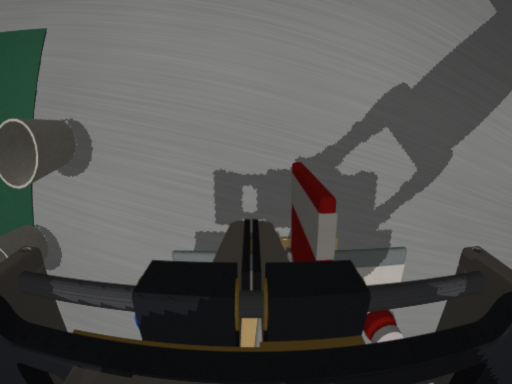

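The wrist view shows the closed fingertips at (250,225), just to the right of the rudder. The rudder's top edge runs from (297,163) to (330,205). Now a gentle push to the left.

Request:
step_arm(
  targets=[
    {"dx": 0, "dy": 0.03, "dz": 0.005},
    {"dx": 0, "dy": 0.05, "dz": 0.005},
    {"dx": 0, "dy": 0.06, "dz": 0.005},
    {"dx": 0, "dy": 0.066, "dz": 0.005},
    {"dx": 0, "dy": 0.072, "dz": 0.005},
    {"dx": 0, "dy": 0.078, "dz": 0.005},
    {"dx": 0, "dy": 0.0825, "dz": 0.005},
    {"dx": 0, "dy": 0.0825, "dz": 0.005},
    {"dx": 0, "dy": 0.0825, "dz": 0.005},
  ],
)

```text
invalid input
```

```bash
cat > w.py <<'E'
from t import *
def pic(name):
    o,p0,Rm=show()
    im,d=manip.get_image("wrist");cv2.imwrite(f"pics/{name}.png",im[:,:,::-1])
    c=manip.calibration("wrist");K=np.array(c["camera_matrix"]);Mt=np.array(c["mount"])
    def ray(uv,z):
        uv=np.atleast_2d(uv);a=(uv-K[:2,2])/K[0,0];r=np.linalg.norm(a,axis=1)+1e-9
        v=np.c_[a*(np.sin(r)/r)[:,None],np.cos(r)]
        v=v@Mt[:3,:3].T@Rm.T; c0=p0+Rm@Mt[:3,3]
        return c0+v*((z-c0[2])/v[:,2])[:,None]
    return im,d,ray
def rudder(name):
    im,d,ray=pic(name)
    m=masks(im)["red"].astype(np.uint8); m[:, :150]=0
    # top face: points which cast to z=.175 lie near the rudder; use white band-left red blob = trailing top
    return im,d,ray,m
E
python3 - <<'E'
from w import *
im,d,ray,m=rudder("w2")
n,l,s,c=cv2.connectedComponentsWithStats(m)
for i in range(1,n):
    if s[i,4]>15: print(s[i],c[i].round(1))
E
```

```text
t 2.15 tail [-66.32 -46.14] z 152.7 az_y 103.75 tilt [-0.002 -0.002] F tail -0.64 -0.83 1.05 w 0.0
[293 161  44  51 694] [318.  188.4]
[316 259  16   2  29] [324.2 259.5]
[364 310  33  29 506] [377.8 321.1]
```

View pics/w2.png

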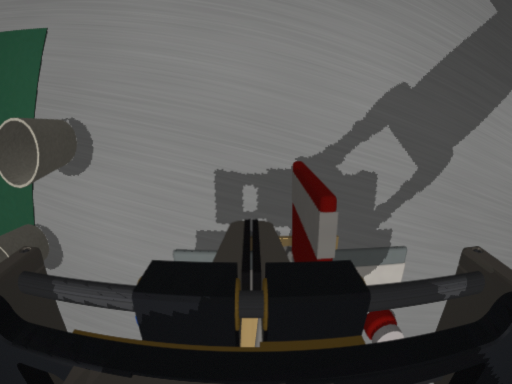

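The view is unchanged, because the call was refused and every row needs a "roll". The red strip from (297,163) to (335,208) is the trailing-edge face.

Request:
step_arm(
  targets=[
    {"dx": 0.009, "dy": 0.03, "dz": 0.005, "roll": 0.003},
    {"dx": 0.009, "dy": 0.045, "dz": 0.005, "roll": 0.003},
    {"dx": 0.009, "dy": 0.052, "dz": 0.005, "roll": 0.003},
    {"dx": 0.009, "dy": 0.06, "dz": 0.005, "roll": 0.003},
    {"dx": 0.009, "dy": 0.067, "dz": 0.005, "roll": 0.003},
    {"dx": 0.009, "dy": 0.0725, "dz": 0.005, "roll": 0.003},
    {"dx": 0.009, "dy": 0.0725, "dz": 0.005, "roll": 0.003},
    {"dx": 0.009, "dy": 0.0725, "dz": 0.005, "roll": 0.003},
  ],
)

```text
time: 3.2
eef_pos: [0.4461, -0.11, 0.1486]
orientation: [0.359, -3.121, -0.0]
force: [-0.2, -0.2, -0.6]
width: 0.005
grip_force: 0.0
```

```bash
cat >> w.py <<'E'
def edge(name):
    """trailing-edge face: red strip -> tail coordinates of its upper end middle and lower end middle"""
    im,d,ray,m=rudder(name)
    n,l,s,c=cv2.connectedComponentsWithStats(m)
    i=[k for k in range(1,n) if s[k,4]>200 and s[k,1]<230 and s[k,1]+s[k,3]<300]
    for k in i:
        b=cv2.boxPoints(cv2.minAreaRect(cv2.findContours((l==k).astype(np.uint8),0,1)[0][0]))
        b=b[np.argsort(b[:,1])]
        lo,hi=b[:2].mean(0),b[2:].mean(0)
        v,u=np.nonzero(l==k)
        print("blob",s[k],"lo",lo.round(1),tail(ray(lo,.06)).round(1),"hi",hi.round(1),tail(ray(hi,.175)).round(1))
        # edge swing by rays cut with the arc x=-95cos: assume each strip row is at tail x~-95 plane
        P=ray(np.c_[u,v],0.06);Q=ray(np.c_[u,v],0.175);a,b_=tail(P),tail(Q);w=(-95-a[:,0])/(b_[:,0]-a[:,0]);y=a[:,1]+w*(b_[:,1]-a[:,1]);z=60+115*w
        h=(z>70)&(z<165);print("  plane x=-95: z range",z.min().round(0),z.max().round(0),"y mean",y[h].mean().round(2),"width",np.ptp(y[h]).round(1),"slope",np.polyfit(z[h],y[h],1)[0].round(4))
if __name__=="__main__": edge(sys.argv[1])
E
python3 w.py w3
```

```text
t 3.2 tail [-71.54 -17.35] z 148.6 az_y 103.11 tilt [0. 0.] F tail -0.27 -0.09 -0.61 w 0.0
blob [271 168  32  56 823] lo [278.1 166.8] [[-97.4   7.1]] hi [295.5 224.4] [[-88.6   6.3]]
  plane x=-95: z range 53.0 189.0 y mean 5.25 width 11.6 slope 0.0254
```

Request:
step_arm(
  targets=[
    {"dx": 0, "dy": 0.003, "dz": 0, "roll": 0},
    {"dx": 0, "dy": 0.006, "dz": 0, "roll": 0},
    {"dx": 0, "dy": 0.009, "dz": 0, "roll": 0},
    {"dx": 0, "dy": 0.009, "dz": 0, "roll": 0},
  ],
)

```text
time: 3.75
eef_pos: [0.4453, -0.1064, 0.1486]
orientation: [0.359, -3.121, -0.0]
force: [-0.1, 0.6, -0.4]
width: 0.004
grip_force: 0.0
```

Request:
step_arm(
  targets=[
    {"dx": 0, "dy": 0.002, "dz": 0, "roll": 0},
    {"dx": 0, "dy": 0.004, "dz": 0, "roll": 0},
    {"dx": 0, "dy": 0.004, "dz": 0, "roll": 0},
  ],
)

```text
time: 4.12
eef_pos: [0.4449, -0.1049, 0.1486]
orientation: [0.359, -3.121, -0.0]
force: [0.3, -0.5, 0.4]
width: 0.007
grip_force: 0.0
```

```bash
python3 t.py
```

```text
t 4.12 tail [-71.53 -12.04] z 148.6 az_y 103.11 tilt [0. 0.] F tail 0.14 -0.52 0.36 w 0.01
```

Request:
step_arm(
  targets=[
    {"dx": 0, "dy": 0.002, "dz": 0, "roll": 0},
    {"dx": 0, "dy": 0.004, "dz": 0, "roll": 0},
    {"dx": 0, "dy": 0.004, "dz": 0, "roll": 0},
  ],
)

```text
time: 4.5
eef_pos: [0.4445, -0.1033, 0.1486]
orientation: [0.359, -3.121, -0.0]
force: [0.5, 0.1, -0.4]
width: 0.004
grip_force: 0.0
```

Request:
step_arm(
  targets=[
    {"dx": 0, "dy": 0.002, "dz": 0, "roll": 0},
    {"dx": 0, "dy": 0.004, "dz": 0, "roll": 0},
    {"dx": 0, "dy": 0.004, "dz": 0, "roll": 0},
  ],
)

```text
time: 4.88
eef_pos: [0.4442, -0.1017, 0.1486]
orientation: [-0.359, 3.121, 0.0]
force: [0.7, -1.1, -0.4]
width: 0.005
grip_force: 0.0
```

Request:
step_arm(
  targets=[
    {"dx": 0, "dy": 0.002, "dz": 0, "roll": 0},
    {"dx": 0, "dy": 0.002, "dz": 0, "roll": 0},
    {"dx": 0, "dy": 0.002, "dz": 0, "roll": 0},
  ],
)

```text
time: 5.25
eef_pos: [0.444, -0.101, 0.1486]
orientation: [0.359, -3.121, -0.0]
force: [0.8, -0.2, 0.5]
width: 0.002
grip_force: 0.0
```

Request:
step_arm(
  targets=[
    {"dx": 0, "dy": 0.002, "dz": 0, "roll": 0},
    {"dx": 0, "dy": 0.004, "dz": 0, "roll": 0},
    {"dx": 0, "dy": 0.004, "dz": 0, "roll": 0},
  ],
)

```text
time: 5.62
eef_pos: [0.4437, -0.0995, 0.1486]
orientation: [-0.359, 3.121, -0.0]
force: [-0.2, -0.0, -0.5]
width: 0.005
grip_force: 0.2
```

Request:
step_arm(
  targets=[
    {"dx": 0, "dy": 0.002, "dz": 0, "roll": 0},
    {"dx": 0, "dy": 0.004, "dz": 0, "roll": 0},
    {"dx": 0, "dy": 0.004, "dz": 0, "roll": 0},
  ],
)

```text
time: 6.0
eef_pos: [0.4436, -0.0985, 0.1488]
orientation: [-0.358, 3.12, -0.002]
force: [1.9, -4.5, -1.9]
width: 0.008
grip_force: 1.9
```

```bash
python3 w.py w4
```

```text
t 6.0 tail [-71.35  -5.53] z 148.8 az_y 103.1 tilt [-0.001 -0.001] F tail 0.81 -4.84 -1.86 w 0.01
blob [276 170  34  59 773] lo [282.8 169. ] [[-95.1  23. ]] hi [303.1 228.6] [[-85.9  22.4]]
  plane x=-95: z range 64.0 196.0 y mean 20.5 width 11.8 slope 0.0243
```

Request:
step_arm(
  targets=[
    {"dx": 0, "dy": -0.016, "dz": 0, "roll": 0},
    {"dx": 0, "dy": -0.016, "dz": -0.12, "roll": 0},
    {"dx": 0, "dy": -0.016, "dz": -0.12, "roll": 0},
    {"dx": 0, "dy": 0.135, "dz": -0.12, "roll": 0},
    {"dx": 0, "dy": 0.135, "dz": -0.12, "roll": 0},
    {"dx": 0, "dy": 0.135, "dz": 0, "roll": 0},
    {"dx": 0, "dy": 0.135, "dz": 0, "roll": 0},
    {"dx": 0, "dy": 0.115, "dz": 0, "roll": 0},
    {"dx": 0, "dy": 0.1, "dz": 0, "roll": 0},
    {"dx": 0, "dy": 0.09, "dz": 0, "roll": 0},
    {"dx": 0, "dy": 0.08, "dz": 0, "roll": 0},
    {"dx": 0, "dy": 0.07, "dz": 0, "roll": 0},
  ],
)

```text
time: 7.55
eef_pos: [0.4371, -0.071, 0.1488]
orientation: [-0.359, 3.121, -0.0]
force: [0.5, -0.2, 0.3]
width: 0.007
grip_force: 0.1
```

Request:
step_arm(
  targets=[
    {"dx": 0, "dy": -0.01, "dz": 0, "roll": 0},
    {"dx": 0, "dy": -0.018, "dz": 0, "roll": 0},
    {"dx": 0, "dy": -0.018, "dz": 0, "roll": 0},
    {"dx": 0, "dy": -0.018, "dz": 0, "roll": 0},
  ],
)

```text
time: 8.05
eef_pos: [0.4386, -0.0776, 0.1486]
orientation: [-0.359, 3.121, 0.0]
force: [0.1, 0.2, -0.6]
width: 0.008
grip_force: 0.0
```

```bash
python3 w.py w5
```

```text
t 8.05 tail [-71.48  15.93] z 148.6 az_y 103.12 tilt [-0.  0.] F tail 0.17 0.18 -0.6 w 0.01
blob [200 168  31  56 763] lo [221.2 166.3] [[-97.8  -9.9]] hi [206.7 224.2] [[-88.7  -6.6]]
  plane x=-95: z range 53.0 189.0 y mean -6.4 width 9.3 slope 0.0
```

Request:
step_arm(
  targets=[
    {"dx": 0, "dy": -0.006, "dz": 0, "roll": 0},
    {"dx": 0, "dy": -0.012, "dz": 0, "roll": 0},
    {"dx": 0, "dy": -0.016, "dz": 0, "roll": 0},
    {"dx": 0, "dy": -0.016, "dz": 0, "roll": 0},
  ],
)

```text
time: 8.6
eef_pos: [0.4401, -0.0841, 0.1486]
orientation: [-0.358, 3.121, -0.0]
force: [0.5, -0.3, -0.6]
width: 0.006
grip_force: 0.0
```

Request:
step_arm(
  targets=[
    {"dx": 0, "dy": -0.0015, "dz": 0, "roll": 0},
    {"dx": 0, "dy": -0.003, "dz": 0, "roll": 0},
    {"dx": 0, "dy": -0.003, "dz": 0, "roll": 0},
  ],
)

```text
time: 8.98
eef_pos: [0.4403, -0.0851, 0.1486]
orientation: [-0.359, 3.121, 0.0]
force: [0.1, 0.1, -1.3]
width: 0.007
grip_force: 0.1
```

Request:
step_arm(
  targets=[
    {"dx": 0, "dy": -0.0015, "dz": 0, "roll": 0},
    {"dx": 0, "dy": -0.003, "dz": 0, "roll": 0},
    {"dx": 0, "dy": -0.003, "dz": 0, "roll": 0},
  ],
)

```text
time: 9.35
eef_pos: [0.4406, -0.0863, 0.1486]
orientation: [-0.359, 3.121, -0.0]
force: [0.3, 0.5, -0.0]
width: 0.003
grip_force: 0.1
```

Request:
step_arm(
  targets=[
    {"dx": 0, "dy": -0.0015, "dz": 0, "roll": 0},
    {"dx": 0, "dy": -0.003, "dz": 0, "roll": 0},
    {"dx": 0, "dy": -0.003, "dz": 0, "roll": 0},
  ],
)

```text
time: 9.72
eef_pos: [0.4409, -0.0875, 0.1486]
orientation: [-0.359, 3.121, -0.0]
force: [-0.5, 0.9, 0.6]
width: 0.004
grip_force: 0.0
```

Request:
step_arm(
  targets=[
    {"dx": 0, "dy": -0.0015, "dz": 0, "roll": 0},
    {"dx": 0, "dy": -0.0025, "dz": 0, "roll": 0},
    {"dx": 0, "dy": -0.0025, "dz": 0, "roll": 0},
  ],
)

```text
time: 10.1
eef_pos: [0.4411, -0.0884, 0.1486]
orientation: [-0.359, 3.121, -0.0]
force: [0.0, -0.9, 0.5]
width: 0.007
grip_force: 0.1
```

```bash
python3 w.py w6
```

```text
t 10.1 tail [-71.51   4.82] z 148.6 az_y 103.11 tilt [-0. -0.] F tail -0.15 -0.85 0.5 w 0.01
blob [192 170  34  58 733] lo [215.4 168.4] [[-96.  -26.3]] hi [198.7 228. ] [[-86.5 -22. ]]
  plane x=-95: z range 62.0 194.0 y mean -21.12 width 8.7 slope -0.0022
```

Request:
step_arm(
  targets=[
    {"dx": 0, "dy": -0.0015, "dz": 0, "roll": 0},
    {"dx": 0, "dy": -0.003, "dz": 0, "roll": 0},
    {"dx": 0, "dy": -0.003, "dz": 0, "roll": 0},
  ],
)

```text
time: 10.52
eef_pos: [0.4414, -0.0896, 0.1486]
orientation: [-0.359, 3.121, -0.0]
force: [-0.2, -0.1, 1.2]
width: 0.006
grip_force: 0.1
```

Request:
step_arm(
  targets=[
    {"dx": 0, "dy": -0.0015, "dz": 0, "roll": 0},
    {"dx": 0, "dy": -0.003, "dz": 0, "roll": 0},
    {"dx": 0, "dy": -0.003, "dz": 0, "roll": 0},
  ],
)

```text
time: 10.9
eef_pos: [0.4416, -0.0905, 0.1486]
orientation: [-0.359, 3.121, 0.001]
force: [0.4, 2.6, 0.1]
width: 0.005
grip_force: 0.9
```

```bash
python3 w.py w7
python3 - <<'E'
import cv2,numpy as np
a=cv2.imread("pics/w4.png")[150:260,200:340];b=cv2.imread("pics/w7.png")[150:260,160:300]
cv2.imwrite("pics/cmp.png",cv2.resize(np.hstack([a,b]),None,fx=2.8,fy=2.8,interpolation=cv2.INTER_NEAREST))
E
```

```text
t 10.9 tail [-71.46   2.73] z 148.6 az_y 103.11 tilt [-0.     0.001] F tail 0.95 2.46 0.12 w 0.0
blob [191 171  35  59 740] lo [224.6 172.3] [[-92.4 -20.1]] hi [196.2 229.1] [[-85.8 -25.5]]
  plane x=-95: z range 67.0 197.0 y mean -23.18 width 9.3 slope -0.0019
```

View pics/cmp.png

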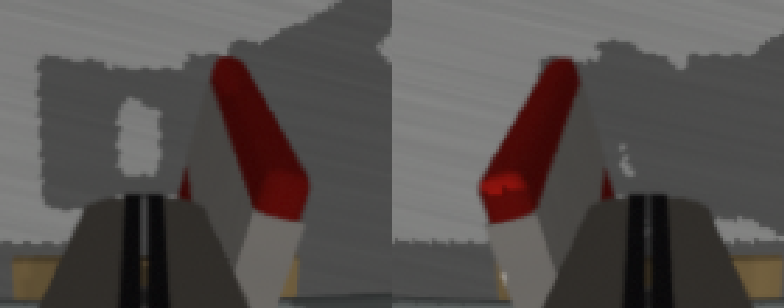

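The left half of the comparison is the left stop and the right half is the right stop. The red trailing strip ends in the top face at about (285,185) and (505,185) respectively. I'll fit that top face from depth instead.

```bash
cat > d.py <<'E'
from w import *
def topface(name,fit=True):
    im,d,ray=pic(name);np.savez(name,im=im,d=d)
    o=manip.get_obs();p0=o["eef_pos"];Rm=R.from_rotvec(o["orientation"]).as_matrix()
    c=manip.calibration("wrist");K=np.array(c["camera_matrix"]);Mt=np.array(c["mount"])
    v,u=np.mgrid[:384,:512];a=np.stack([u,v],-1)-K[:2,2];a=a/K[0,0];r=np.linalg.norm(a,axis=-1)+1e-9
    q=np.concatenate([a*(np.tan(r)/r)[...,None],np.ones((384,512,1))],-1)*d[...,None]
    P=(q@Mt[:3,:3].T+Mt[:3,3])@Rm.T+p0
    T=tail(P);z=P[...,2]*1000
    s=im.astype(int).max(-1)
    h=(d>0)&(z>169)&(z<181)&(T[...,0]<-40)&(T[...,0]>-105)&(abs(T[...,1])<45)&(s>70)&~((im.astype(int).max(-1)-im.astype(int).min(-1)<20)&(s<110))
    t=T[h];print("n",h.sum(),"z",np.median(z[h]).round(1))
    for x0 in range(-100,-40,6):
        k=(t[:,0]>=x0)&(t[:,0]<x0+6)
        if k.sum()>4:print(x0+3,k.sum(),"y",t[k,1].min().round(1),t[k,1].max().round(1),"mean",t[k,1].mean().round(2),"mid",((t[k,1].min()+t[k,1].max())/2).round(2))
if __name__=="__main__": topface(sys.argv[1])
E
python3 d.py w8
```

```text
t 10.95 tail [-71.48   2.73] z 148.6 az_y 103.11 tilt [-0.     0.001] F tail 0.42 2.27 -0.63 w 0.01
n 321 z 173.8
-97 47 y -26.8 -20.2 mean -23.49 mid -23.49
-91 197 y -29.3 -18.7 mean -23.63 mid -24.01
-85 68 y -27.6 -18.4 mean -23.7 mid -23.02
-73 9 y -24.7 -23.5 mean -24.23 mid -24.14
```

Request:
step_arm(
  targets=[
    {"dx": 0, "dy": 0.015, "dz": 0, "roll": 0},
    {"dx": 0, "dy": 0.015, "dz": -0.12, "roll": 0},
    {"dx": 0, "dy": 0.015, "dz": -0.12, "roll": 0},
    {"dx": 0, "dy": -0.128, "dz": -0.12, "roll": 0},
    {"dx": 0, "dy": -0.128, "dz": -0.12, "roll": 0},
    {"dx": 0, "dy": -0.128, "dz": 0, "roll": 0},
    {"dx": 0, "dy": -0.12, "dz": 0, "roll": 0},
    {"dx": 0, "dy": -0.105, "dz": 0, "roll": 0},
    {"dx": 0, "dy": -0.09, "dz": 0, "roll": 0},
    {"dx": 0, "dy": -0.075, "dz": 0, "roll": 0},
    {"dx": 0, "dy": -0.062, "dz": 0, "roll": 0},
    {"dx": 0, "dy": -0.062, "dz": 0, "roll": 0},
  ],
)

```text
time: 12.5
eef_pos: [0.4473, -0.1145, 0.1488]
orientation: [-0.36, 3.121, -0.0]
force: [-0.5, 0.1, 0.6]
width: 0.006
grip_force: 0.0
```

```bash
python3 t.py 84 0 205;python3 d.py w9
```

```text
t 12.5 tail [-71.44 -21.97] z 148.8 az_y 103.14 tilt [-0. -0.] F tail -0.52 0.17 0.6 w 0.01
shift [-0.3886  0.0553 -0.1403]
t 12.5 tail [-71.44 -21.97] z 148.8 az_y 103.14 tilt [-0. -0.] F tail -0.52 0.17 0.6 w 0.01
n 283 z 173.6
-97 125 y -5.6 2.9 mean -1.44 mid -1.32
-91 158 y -5.7 3.2 mean -1.31 mid -1.25
```

Request:
step_arm(
  targets=[
    {"dx": 0, "dy": -0.015, "dz": -0.05, "roll": 0},
    {"dx": 0, "dy": 0, "dz": -0.14, "roll": 0},
    {"dx": 0, "dy": 0.055, "dz": -0.14, "roll": 0},
    {"dx": -0.389, "dy": 0.055, "dz": -0.14, "roll": 0},
    {"dx": -0.389, "dy": 0.055, "dz": -0.14, "roll": 0},
    {"dx": -0.389, "dy": 0.055, "dz": -0.14, "roll": 0},
    {"dx": -0.389, "dy": 0.055, "dz": -0.14, "roll": 0},
    {"dx": -0.389, "dy": 0.055, "dz": 0.05, "roll": 0},
    {"dx": -0.389, "dy": 0.055, "dz": 0.05, "roll": 0},
    {"dx": -0.389, "dy": 0.055, "dz": 0.05, "roll": 0},
  ],
)

```text
time: 13.8
eef_pos: [0.5924, -0.0579, 0.128]
orientation: [0.358, -3.119, -0.002]
force: [0.3, 1.4, 0.5]
width: 0.007
grip_force: 0.0
```

```bash
python3 t.py 97 0 128
```

```text
t 13.8 tail [ 8.276e+01 -4.000e-02] z 128.0 az_y 103.09 tilt [0.002 0.001] F tail 0.6 1.26 0.45 w 0.01
shift [-0.0356  0.0002 -0.0001]
```

Request:
step_arm(
  targets=[
    {"dx": -0.02, "dy": 0, "dz": 0, "roll": 0},
    {"dx": -0.033, "dy": 0, "dz": 0, "roll": 0},
    {"dx": -0.04, "dy": 0, "dz": 0, "roll": 0},
    {"dx": -0.047, "dy": 0, "dz": 0, "roll": 0},
    {"dx": -0.054, "dy": 0, "dz": 0, "roll": 0},
    {"dx": -0.061, "dy": 0, "dz": 0, "roll": 0},
    {"dx": -0.068, "dy": 0, "dz": 0, "roll": 0},
  ],
)

```text
time: 14.68
eef_pos: [0.6196, -0.0526, 0.1298]
orientation: [0.359, -3.118, 0.002]
force: [-7.3, -1.9, 5.8]
width: 0.005
grip_force: 3.7
```

Request:
step_arm(
  targets=[
    {"dx": -0.006, "dy": 0, "dz": 0, "roll": 0},
    {"dx": -0.012, "dy": 0, "dz": 0, "roll": 0},
    {"dx": -0.018, "dy": 0, "dz": 0, "roll": 0},
    {"dx": -0.023, "dy": 0, "dz": 0, "roll": 0},
    {"dx": -0.0275, "dy": 0, "dz": 0, "roll": 0},
    {"dx": -0.0275, "dy": 0, "dz": 0, "roll": 0},
    {"dx": -0.0275, "dy": 0, "dz": 0, "roll": 0},
  ],
)

```text
time: 15.55
eef_pos: [0.6305, -0.05, 0.1297]
orientation: [0.359, -3.119, 0.001]
force: [-5.0, -1.6, 5.7]
width: 0.009
grip_force: 3.1
```

```bash
python3 t.py 80 0 128
```

```text
t 15.55 tail [121.64  -0.98] z 129.7 az_y 103.12 tilt [ 0.002 -0.001] F tail -5.19 -0.42 5.71 w 0.01
shift [0.1041 0.0023 0.0045]
```

Request:
step_arm(
  targets=[
    {"dx": 0.065, "dy": 0, "dz": 0, "roll": 0},
    {"dx": 0.07, "dy": 0, "dz": -0.12, "roll": 0},
    {"dx": 0.07, "dy": 0, "dz": -0.19, "roll": 0},
    {"dx": 0.07, "dy": 0, "dz": -0.19, "roll": 0},
    {"dx": 0.483, "dy": -0.112, "dz": -0.19, "roll": 0},
    {"dx": 0.483, "dy": -0.112, "dz": -0.19, "roll": 0},
    {"dx": 0.483, "dy": -0.112, "dz": -0.19, "roll": 0},
    {"dx": 0.483, "dy": -0.112, "dz": -0.19, "roll": 0},
    {"dx": 0.483, "dy": -0.112, "dz": -0.048, "roll": 0},
    {"dx": 0.483, "dy": -0.112, "dz": -0.048, "roll": 0},
    {"dx": 0.483, "dy": -0.112, "dz": -0.048, "roll": 0},
  ],
)

```text
time: 16.92
eef_pos: [0.4539, -0.1368, 0.1487]
orientation: [-0.36, 3.12, -0.0]
force: [-0.6, 0.7, -0.7]
width: 0.006
grip_force: 0.0
```

```bash
python3 t.py -71.5 -17.6 148.7
python3 - <<'E'
from t import *
p,d=manip.get_image("top");P=cloud("top",d);m=masks(p)["yel"]&(P[...,2]>.148)&(P[...,2]<.165);box=np.zeros_like(m);box[130:230,240:320]=1;m&=box
v,u=np.nonzero(m);print(m.sum(),tail(P[m].mean(0)),tail(cast("top",np.c_[u,v],.155)).mean(0))
E
```

```text
t 16.93 tail [-70.11 -45.22] z 148.7 az_y 103.16 tilt [-0. -0.] F tail -0.38 0.85 -0.71 w 0.01
shift [ 0.0035  0.069  -0.    ]
38 [138.11903043   0.32492823] [138.15613964   0.29372748]
```

Request:
step_arm(
  targets=[
    {"dx": 0.003, "dy": 0.045, "dz": 0, "roll": 0},
    {"dx": 0.003, "dy": 0.055, "dz": 0, "roll": 0},
    {"dx": 0.003, "dy": 0.06, "dz": 0, "roll": 0},
    {"dx": 0.003, "dy": 0.064, "dz": 0, "roll": 0},
    {"dx": 0.003, "dy": 0.064, "dz": 0, "roll": 0},
    {"dx": 0.003, "dy": 0.064, "dz": 0, "roll": 0},
  ],
)

```text
time: 17.73
eef_pos: [0.446, -0.1124, 0.1478]
orientation: [0.358, -3.121, -0.0]
force: [0.9, -0.3, 0.1]
width: 0.003
grip_force: 0.0
```

Request:
step_arm(
  targets=[
    {"dx": 0, "dy": 0.0025, "dz": 0, "roll": 0},
    {"dx": 0, "dy": 0.0025, "dz": 0, "roll": 0},
    {"dx": 0, "dy": 0.0025, "dz": 0, "roll": 0},
  ],
)

```text
time: 18.1
eef_pos: [0.4458, -0.1113, 0.1478]
orientation: [0.359, -3.121, -0.0]
force: [0.3, -0.0, -0.3]
width: 0.005
grip_force: 0.1
```

```bash
python3 t.py
```

```text
t 18.1 tail [-72.17 -18.55] z 147.8 az_y 103.11 tilt [0. 0.] F tail 0.33 -0.12 -0.3 w 0.0
```

Request:
step_arm(
  targets=[
    {"dx": 0, "dy": 0.0025, "dz": 0, "roll": 0},
    {"dx": 0, "dy": 0.0025, "dz": 0, "roll": 0},
    {"dx": 0, "dy": 0.0025, "dz": 0, "roll": 0},
  ],
)

```text
time: 18.48
eef_pos: [0.4456, -0.1103, 0.1478]
orientation: [-0.359, 3.121, 0.0]
force: [-0.2, -0.0, -0.9]
width: 0.004
grip_force: 0.0
```

Request:
step_arm(
  targets=[
    {"dx": 0, "dy": 0.0025, "dz": 0, "roll": 0},
    {"dx": 0, "dy": 0.0025, "dz": 0, "roll": 0},
    {"dx": 0, "dy": 0.0025, "dz": 0, "roll": 0},
  ],
)

```text
time: 18.85
eef_pos: [0.4454, -0.1093, 0.1478]
orientation: [-0.359, 3.121, 0.0]
force: [-0.6, 0.2, 0.9]
width: 0.003
grip_force: 0.0
```

Request:
step_arm(
  targets=[
    {"dx": 0, "dy": 0.0025, "dz": 0, "roll": 0},
    {"dx": 0, "dy": 0.0025, "dz": 0, "roll": 0},
    {"dx": 0, "dy": 0.0025, "dz": 0, "roll": 0},
  ],
)

```text
time: 19.23
eef_pos: [0.4451, -0.1084, 0.1478]
orientation: [-0.359, 3.121, 0.0]
force: [0.9, 0.1, -0.1]
width: 0.005
grip_force: 0.0
```

Request:
step_arm(
  targets=[
    {"dx": 0, "dy": 0.0025, "dz": 0, "roll": 0},
    {"dx": 0, "dy": 0.0025, "dz": 0, "roll": 0},
    {"dx": 0, "dy": 0.0025, "dz": 0, "roll": 0},
  ],
)

```text
time: 19.6
eef_pos: [0.445, -0.1076, 0.1479]
orientation: [-0.359, 3.121, -0.001]
force: [0.4, -2.1, -0.3]
width: 0.007
grip_force: 0.8
```

```bash
python3 d.py w10
```

```text
t 19.6 tail [-72.11 -14.7 ] z 147.9 az_y 103.11 tilt [-0. -0.] F tail -0.1 -2.11 -0.34 w 0.01
n 280 z 173.6
-97 104 y 4.4 13.0 mean 8.52 mid 8.66
-91 175 y 3.6 13.1 mean 8.24 mid 8.34
```

Request:
step_arm(
  targets=[
    {"dx": 0, "dy": -0.015, "dz": 0, "roll": 0},
    {"dx": 0, "dy": -0.015, "dz": -0.12, "roll": 0},
    {"dx": 0, "dy": -0.015, "dz": -0.12, "roll": 0},
    {"dx": 0, "dy": 0.135, "dz": -0.12, "roll": 0},
    {"dx": 0, "dy": 0.135, "dz": -0.12, "roll": 0},
    {"dx": 0, "dy": 0.135, "dz": 0, "roll": 0},
    {"dx": 0, "dy": 0.13, "dz": 0, "roll": 0},
    {"dx": 0, "dy": 0.11, "dz": 0, "roll": 0},
    {"dx": 0, "dy": 0.095, "dz": 0, "roll": 0},
    {"dx": 0, "dy": 0.083, "dz": 0, "roll": 0},
    {"dx": 0, "dy": 0.074, "dz": 0, "roll": 0},
    {"dx": 0, "dy": 0.074, "dz": 0, "roll": 0},
  ],
)

```text
time: 21.15
eef_pos: [0.4383, -0.0789, 0.148]
orientation: [-0.358, 3.121, -0.0]
force: [0.1, -0.3, -0.2]
width: 0.006
grip_force: 0.0
```

```bash
python3 t.py
```

```text
t 21.15 tail [-72.    14.72] z 148.0 az_y 103.09 tilt [-0. -0.] F tail 0.02 -0.32 -0.15 w 0.01
```

Request:
step_arm(
  targets=[
    {"dx": 0, "dy": -0.0025, "dz": 0, "roll": 0},
    {"dx": 0, "dy": -0.0035, "dz": 0, "roll": 0},
    {"dx": 0, "dy": -0.0035, "dz": 0, "roll": 0},
  ],
)

```text
time: 21.52
eef_pos: [0.4384, -0.0798, 0.1477]
orientation: [0.359, -3.121, -0.0]
force: [-0.2, 1.0, 0.2]
width: 0.007
grip_force: 0.1
```

Request:
step_arm(
  targets=[
    {"dx": 0, "dy": -0.002, "dz": 0, "roll": 0},
    {"dx": 0, "dy": -0.002, "dz": 0, "roll": 0},
    {"dx": 0, "dy": -0.002, "dz": 0, "roll": 0},
  ],
)

```text
time: 21.9
eef_pos: [0.4387, -0.0807, 0.1478]
orientation: [0.359, -3.121, 0.0]
force: [0.3, 0.1, 0.1]
width: 0.01
grip_force: 0.1
```

Request:
step_arm(
  targets=[
    {"dx": 0, "dy": -0.0025, "dz": 0, "roll": 0},
    {"dx": 0, "dy": -0.0025, "dz": 0, "roll": 0},
    {"dx": 0, "dy": -0.0025, "dz": 0, "roll": 0},
  ],
)

```text
time: 22.28
eef_pos: [0.4389, -0.0817, 0.1478]
orientation: [0.359, -3.121, -0.0]
force: [-0.1, 0.2, 0.4]
width: 0.005
grip_force: 0.2
```

Request:
step_arm(
  targets=[
    {"dx": 0, "dy": -0.0025, "dz": 0, "roll": 0},
    {"dx": 0, "dy": -0.0025, "dz": 0, "roll": 0},
    {"dx": 0, "dy": -0.0025, "dz": 0, "roll": 0},
  ],
)

```text
time: 22.65
eef_pos: [0.439, -0.0824, 0.1477]
orientation: [0.359, -3.121, -0.001]
force: [0.6, 3.3, 0.0]
width: 0.006
grip_force: 1.4
```

```bash
python3 d.py w11
```

```text
t 22.65 tail [-72.11  11.19] z 147.7 az_y 103.11 tilt [0.    0.001] F tail 1.33 3.09 0.0 w 0.01
n 333 z 173.6
-97 133 y -16.2 -7.0 mean -11.45 mid -11.57
-91 179 y -16.3 -6.5 mean -11.19 mid -11.42
-85 17 y -16.2 -10.8 mean -15.03 mid -13.49
```

Request:
step_arm(
  targets=[
    {"dx": 0, "dy": 0.015, "dz": 0, "roll": 0},
    {"dx": 0, "dy": 0.015, "dz": -0.12, "roll": 0},
    {"dx": 0, "dy": 0.015, "dz": -0.12, "roll": 0},
    {"dx": 0, "dy": -0.13, "dz": -0.12, "roll": 0},
    {"dx": 0, "dy": -0.13, "dz": -0.12, "roll": 0},
    {"dx": 0, "dy": -0.13, "dz": 0, "roll": 0},
    {"dx": 0, "dy": -0.125, "dz": 0, "roll": 0},
    {"dx": 0, "dy": -0.11, "dz": 0, "roll": 0},
    {"dx": 0, "dy": -0.1, "dz": 0, "roll": 0},
    {"dx": 0, "dy": -0.09, "dz": 0, "roll": 0},
    {"dx": 0, "dy": -0.083, "dz": 0, "roll": 0},
    {"dx": 0, "dy": -0.083, "dz": 0, "roll": 0},
  ],
)

```text
time: 24.2
eef_pos: [0.4467, -0.1149, 0.148]
orientation: [-0.359, 3.121, -0.0]
force: [-0.3, 0.4, -0.1]
width: 0.01
grip_force: 0.0
```

```bash
python3 t.py 100 0 128
```

```text
t 24.2 tail [-72.05 -22.2 ] z 148.0 az_y 103.13 tilt [-0. -0.] F tail -0.23 0.46 -0.14 w 0.01
shift [-0.43    0.0561  0.0502]
```

Request:
step_arm(
  targets=[
    {"dx": 0, "dy": -0.015, "dz": -0.05, "roll": 0},
    {"dx": 0, "dy": 0, "dz": -0.14, "roll": 0},
    {"dx": 0, "dy": 0.056, "dz": -0.14, "roll": 0},
    {"dx": -0.43, "dy": 0.056, "dz": -0.14, "roll": 0},
    {"dx": -0.43, "dy": 0.056, "dz": -0.14, "roll": 0},
    {"dx": -0.43, "dy": 0.056, "dz": -0.14, "roll": 0},
    {"dx": -0.43, "dy": 0.056, "dz": -0.14, "roll": 0},
    {"dx": -0.43, "dy": 0.056, "dz": 0.05, "roll": 0},
    {"dx": -0.43, "dy": 0.056, "dz": 0.05, "roll": 0},
    {"dx": -0.43, "dy": 0.056, "dz": 0.05, "roll": 0},
    {"dx": -0.43, "dy": 0.056, "dz": 0.05, "roll": 0},
  ],
)

```text
time: 25.58
eef_pos: [0.6104, -0.0548, 0.1306]
orientation: [-0.358, 3.117, -0.003]
force: [-0.6, 0.1, 0.3]
width: 0.004
grip_force: 0.0
```

```bash
python3 t.py 127 -1 128
```

```text
t 25.57 tail [100.99  -1.1 ] z 130.6 az_y 103.09 tilt [-0.003 -0.002] F tail -0.54 0.22 0.34 w 0.0
shift [-0.065   0.0004  0.0066]
```

Request:
step_arm(
  targets=[
    {"dx": -0.02, "dy": 0, "dz": 0, "roll": 0},
    {"dx": -0.035, "dy": 0, "dz": 0, "roll": 0},
    {"dx": -0.045, "dy": 0, "dz": 0, "roll": 0},
    {"dx": -0.052, "dy": 0, "dz": 0, "roll": 0},
    {"dx": -0.058, "dy": 0, "dz": 0, "roll": 0},
    {"dx": -0.063, "dy": 0, "dz": 0, "roll": 0},
    {"dx": -0.063, "dy": 0, "dz": 0, "roll": 0},
    {"dx": -0.063, "dy": 0, "dz": 0, "roll": 0},
  ],
)

```text
time: 26.58
eef_pos: [0.6322, -0.0487, 0.1277]
orientation: [0.358, -3.117, -0.0]
force: [-5.6, -1.3, 3.8]
width: 0.004
grip_force: 3.0
```

```bash
python3 t.py 127.4 -1 128
```

```text
t 26.57 tail [123.66  -0.13] z 127.7 az_y 103.12 tilt [0.004 0.001] F tail -5.72 -0.04 3.77 w 0.0
shift [-0.0094 -0.0022 -0.0007]
```

Request:
step_arm(
  targets=[
    {"dx": -0.005, "dy": 0, "dz": 0, "roll": 0},
    {"dx": -0.0094, "dy": 0, "dz": 0, "roll": 0},
    {"dx": -0.0094, "dy": 0, "dz": 0, "roll": 0},
    {"dx": -0.0094, "dy": 0, "dz": 0, "roll": 0},
  ],
)

```text
time: 27.08
eef_pos: [0.6358, -0.0479, 0.1277]
orientation: [0.358, -3.117, -0.0]
force: [-6.1, -1.5, 3.3]
width: 0.006
grip_force: 3.2
```

```bash
python3 t.py 127.4 -1 128
```

```text
t 27.07 tail [127.3   -0.13] z 127.7 az_y 103.12 tilt [0.004 0.001] F tail -6.31 -0.1 3.28 w 0.01
shift [-0.0003 -0.0022 -0.0007]
```

Request:
step_arm(
  targets=[
    {"dx": 0.07, "dy": 0, "dz": 0, "roll": 0},
    {"dx": 0.08, "dy": 0, "dz": -0.12, "roll": 0},
    {"dx": 0.08, "dy": 0, "dz": -0.19, "roll": 0},
    {"dx": 0.08, "dy": 0, "dz": -0.19, "roll": 0},
    {"dx": 0.497, "dy": -0.115, "dz": -0.19, "roll": 0},
    {"dx": 0.497, "dy": -0.115, "dz": -0.19, "roll": 0},
    {"dx": 0.497, "dy": -0.115, "dz": -0.19, "roll": 0},
    {"dx": 0.497, "dy": -0.115, "dz": -0.19, "roll": 0},
    {"dx": 0.497, "dy": -0.115, "dz": -0.052, "roll": 0},
    {"dx": 0.497, "dy": -0.115, "dz": -0.052, "roll": 0},
    {"dx": 0.497, "dy": -0.115, "dz": -0.052, "roll": 0},
    {"dx": 0.497, "dy": -0.115, "dz": -0.052, "roll": 0},
  ],
)

```text
time: 28.58
eef_pos: [0.4556, -0.138, 0.1505]
orientation: [-0.359, 3.118, -0.003]
force: [-0.5, 0.2, -0.0]
width: 0.004
grip_force: 0.0
```

```bash
python3 t.py -71.8 -20 148
python3 - <<'E'
from t import *
p,d=manip.get_image("top");P=cloud("top",d);m=masks(p)["yel"]&(P[...,2]>.148)&(P[...,2]<.165);box=np.zeros_like(m);box[130:230,240:320]=1;m&=box
v,u=np.nonzero(m);print(m.sum(),tail(P[m].mean(0)),tail(cast("top",np.c_[u,v],.155)).mean(0))
E
```

```text
t 28.57 tail [-68.73 -46.71] z 150.5 az_y 103.15 tilt [-0.002 -0.002] F tail -0.46 0.3 -0.03 w 0.0
shift [0.0077 0.0668 0.006 ]
39 [143.666599     0.27459043] [143.74091342   0.21586807]
```

Request:
step_arm(
  targets=[
    {"dx": 0.008, "dy": 0.045, "dz": 0.006, "roll": 0},
    {"dx": 0.008, "dy": 0.056, "dz": 0.006, "roll": 0},
    {"dx": 0.008, "dy": 0.062, "dz": 0.006, "roll": 0},
    {"dx": 0.008, "dy": 0.068, "dz": 0.006, "roll": 0},
    {"dx": 0.008, "dy": 0.068, "dz": 0.006, "roll": 0},
    {"dx": 0.008, "dy": 0.068, "dz": 0.006, "roll": 0},
  ],
)

```text
time: 29.38
eef_pos: [0.4449, -0.1119, 0.1462]
orientation: [-0.358, 3.121, -0.0]
force: [-0.4, 0.6, 0.9]
width: 0.005
grip_force: 0.0
```

```bash
python3 t.py
```

```text
t 29.38 tail [-73.15 -18.86] z 146.2 az_y 103.1 tilt [-0. -0.] F tail -0.31 0.64 0.87 w 0.01
```

Request:
step_arm(
  targets=[
    {"dx": 0, "dy": 0.0022, "dz": 0, "roll": 0},
    {"dx": 0, "dy": 0.0022, "dz": 0, "roll": 0},
    {"dx": 0, "dy": 0.0022, "dz": 0, "roll": 0},
  ],
)

```text
time: 29.75
eef_pos: [0.4446, -0.1109, 0.1462]
orientation: [-0.359, 3.121, -0.0]
force: [-0.2, -0.4, -1.0]
width: 0.007
grip_force: 0.1
```

Request:
step_arm(
  targets=[
    {"dx": 0, "dy": 0.0022, "dz": 0, "roll": 0},
    {"dx": 0, "dy": 0.0022, "dz": 0, "roll": 0},
    {"dx": 0, "dy": 0.0022, "dz": 0, "roll": 0},
  ],
)

```text
time: 30.12
eef_pos: [0.4445, -0.1102, 0.1463]
orientation: [-0.359, 3.121, -0.001]
force: [0.3, -1.6, 0.1]
width: 0.003
grip_force: 0.7
```

Request:
step_arm(
  targets=[
    {"dx": 0, "dy": 0.0012, "dz": 0, "roll": 0},
    {"dx": 0, "dy": 0.0012, "dz": 0, "roll": 0},
    {"dx": 0, "dy": 0.0012, "dz": 0, "roll": 0},
    {"dx": 0, "dy": 0.0012, "dz": 0, "roll": 0},
  ],
)

```text
time: 30.62
eef_pos: [0.4444, -0.1097, 0.1463]
orientation: [-0.359, 3.121, -0.001]
force: [1.2, -2.2, -0.4]
width: 0.005
grip_force: 1.5
```

```bash
python3 d.py w12
```

```text
t 30.62 tail [-73.15 -16.67] z 146.3 az_y 103.11 tilt [-0. -0.] F tail 0.64 -2.46 -0.42 w 0.0
n 288 z 173.7
-97 117 y 1.3 10.3 mean 5.5 mid 5.82
-91 170 y 0.6 9.9 mean 5.25 mid 5.26
```

Request:
step_arm(
  targets=[
    {"dx": 0, "dy": -0.015, "dz": 0, "roll": 0},
    {"dx": 0, "dy": -0.015, "dz": -0.12, "roll": 0},
    {"dx": 0, "dy": -0.015, "dz": -0.12, "roll": 0},
    {"dx": 0, "dy": 0.132, "dz": -0.12, "roll": 0},
    {"dx": 0, "dy": 0.132, "dz": -0.12, "roll": 0},
    {"dx": 0, "dy": 0.132, "dz": 0, "roll": 0},
    {"dx": 0, "dy": 0.125, "dz": 0, "roll": 0},
    {"dx": 0, "dy": 0.11, "dz": 0, "roll": 0},
    {"dx": 0, "dy": 0.098, "dz": 0, "roll": 0},
    {"dx": 0, "dy": 0.09, "dz": 0, "roll": 0},
    {"dx": 0, "dy": 0.084, "dz": 0, "roll": 0},
    {"dx": 0, "dy": 0.084, "dz": 0, "roll": 0},
  ],
)

```text
time: 32.17
eef_pos: [0.4368, -0.077, 0.1464]
orientation: [-0.358, 3.121, -0.0]
force: [0.3, -0.0, -0.1]
width: 0.01
grip_force: 0.0
```

Request:
step_arm(
  targets=[
    {"dx": 0, "dy": -0.0022, "dz": 0, "roll": 0},
    {"dx": 0, "dy": -0.0022, "dz": 0, "roll": 0},
    {"dx": 0, "dy": -0.0022, "dz": 0, "roll": 0},
  ],
)

```text
time: 32.55
eef_pos: [0.4368, -0.0776, 0.1462]
orientation: [0.359, -3.121, -0.0]
force: [0.1, 0.6, -0.7]
width: 0.004
grip_force: 0.0
```

```bash
python3 t.py
```

```text
t 32.55 tail [-73.16  16.34] z 146.2 az_y 103.12 tilt [0. 0.] F tail 0.28 0.55 -0.67 w 0.0
```

Request:
step_arm(
  targets=[
    {"dx": 0, "dy": -0.0022, "dz": 0, "roll": 0},
    {"dx": 0, "dy": -0.0022, "dz": 0, "roll": 0},
    {"dx": 0, "dy": -0.0022, "dz": 0, "roll": 0},
  ],
)

```text
time: 32.92
eef_pos: [0.4371, -0.0785, 0.1462]
orientation: [0.359, -3.121, -0.0]
force: [0.1, 1.0, 0.1]
width: 0.006
grip_force: 0.0
```

Request:
step_arm(
  targets=[
    {"dx": 0, "dy": -0.002, "dz": 0, "roll": 0},
    {"dx": 0, "dy": -0.002, "dz": 0, "roll": 0},
    {"dx": 0, "dy": -0.002, "dz": 0, "roll": 0},
  ],
)

```text
time: 33.3
eef_pos: [0.4373, -0.0794, 0.1462]
orientation: [-0.359, 3.121, -0.0]
force: [-0.1, 0.4, -0.0]
width: 0.003
grip_force: 0.0
```

Request:
step_arm(
  targets=[
    {"dx": 0, "dy": -0.002, "dz": 0, "roll": 0},
    {"dx": 0, "dy": -0.002, "dz": 0, "roll": 0},
    {"dx": 0, "dy": -0.002, "dz": 0, "roll": 0},
  ],
)

```text
time: 33.67
eef_pos: [0.4374, -0.08, 0.1461]
orientation: [0.359, -3.121, -0.0]
force: [-0.3, 1.3, 0.2]
width: 0.004
grip_force: 0.6
```

```bash
python3 d.py w13
```

```text
t 33.67 tail [-73.19  13.92] z 146.1 az_y 103.11 tilt [0. 0.] F tail 0.02 1.37 0.2 w 0.0
n 330 z 173.6
-97 143 y -12.6 -3.5 mean -7.84 mid -8.07
-91 173 y -12.9 -2.7 mean -7.67 mid -7.78
-85 11 y -12.9 -12.0 mean -12.28 mid -12.41
```

Request:
step_arm(
  targets=[
    {"dx": 0, "dy": -0.0014, "dz": 0, "roll": 0},
    {"dx": 0, "dy": -0.0014, "dz": 0, "roll": 0},
    {"dx": 0, "dy": -0.0014, "dz": 0, "roll": 0},
    {"dx": 0, "dy": -0.0014, "dz": 0, "roll": 0},
  ],
)

```text
time: 34.22
eef_pos: [0.4375, -0.0805, 0.1462]
orientation: [0.359, -3.121, -0.001]
force: [-1.3, 2.9, 0.3]
width: 0.007
grip_force: 1.6
```

```bash
python3 d.py w14
```

```text
t 34.23 tail [-73.17  13.39] z 146.2 az_y 103.11 tilt [0. 0.] F tail -0.58 3.14 0.28 w 0.01
n 335 z 173.6
-97 143 y -13.0 -4.0 mean -8.32 mid -8.51
-91 176 y -13.3 -3.3 mean -8.11 mid -8.28
-85 12 y -13.0 29.5 mean -9.19 mid 8.23
```

Request:
step_arm(
  targets=[
    {"dx": 0, "dy": 0.04, "dz": 0, "roll": 0},
    {"dx": 0.05, "dy": 0.07, "dz": -0.1, "roll": 0},
    {"dx": 0.15, "dy": 0.1, "dz": -0.25, "roll": 0},
    {"dx": 0.15, "dy": 0.1, "dz": -0.25, "roll": 0},
    {"dx": 0.15, "dy": 0.1, "dz": -0.25, "roll": 0},
    {"dx": 0.15, "dy": 0.1, "dz": -0.25, "roll": 0},
  ],
)

```text
time: 35.02
eef_pos: [0.3697, -0.0549, 0.2446]
orientation: [0.358, -3.119, -0.002]
force: [1.0, -0.5, 0.1]
width: 0.002
grip_force: 0.0
```

```bash
python3 t.py; python3 -c "
from rig import manip
print(manip.finish_job())"
```

```text
t 35.02 tail [-133.36   53.74] z 244.6 az_y 103.11 tilt [0.002 0.002] F tail 0.83 -0.71 0.13 w 0.0
the job is handed in; nothing more can be done
None
```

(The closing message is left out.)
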